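# Load a reagent cassette up the analyser's ramp to its stop

### The job

Load the white reagent cassette: set it down without dropping it on the level landing at the foot of the metal loading ramp, tapered nose towards the slope, and let go of it. Then push it up the slope between the guides, under the arch, until its nose is pressed firmly but gently home on the sprung stop plate, whose exact setting must be felt for, and leave it there flat and still resting against the stop plate. Leave the other things on the bench where they are.

Things in the scene. Friction and masses are not known exactly. Their poses are not given: they have to be found in the camera images.
- cassette: The reagent cassette: a closed white plastic block 120 long (x), 56 wide (y), 28 high (z), 0.24 to 0.5 kg, flat on the bench at the start. Origin: centre of the underside; mass centred near the middle. +x points to the nose, whose end is 36 wide, its two upright corners cut off over the last 12; the tail end (-x) is square and flat, 60 behind the origin.
- cassette_rib (a point): Middle of the top of the cassette's white grip rib, 48 above the underside. The rib is 36 long (x), 12 thick (y) and stands from 28 to 48 above the underside, centred on the block; pinch it across y. Axes as the cassette's.
- cassette_nose (a point): Middle of the cassette's nose end face, 60 ahead of its origin along x, 14 above the underside; axes as the cassette's.
- ramp: The fixed metal loading ramp, 100 wide: a level landing, then an incline. Origin: on the bench on its centre line; +x points level from the foot to the top (up the slope), y across, z up. The landing's top is 12 above the bench, from x = -190 to -40; its foot end is open. The incline rises from x = -40.
- landing (a point): Middle of the landing's top surface (ramp x = -115, 12 above the bench); axes as the ramp's. Two flared guides, 6 thick, 11 tall, stand on its upper part: 85 apart inside at ramp x = -100, narrowing to 61 apart at x = -40.
- incline: The sloping plate, 250 long, rising at 0.14 rad (8 degrees). Origin: middle of its lower edge on the sliding surface, at the landing's end; +x up the slope along the surface, z square to it. Straight guides on both sides all the way, 10 high, 6 thick, 61 apart inside. Friction differs each time: pushing the cassette up takes 1 to 10 N; left alone on the slope it stays put.
- stop_gate: The grey gate clamped across the incline, carrying the steel stop plate. Origin: middle of the front of its back wall, within 3 of the sliding surface, 198 to 228 up the slope; axes as the incline's. The stop plate stands before the back wall on a stiff adjusting screw: its face is at x = -15 to -39, wherever it was last set; its pose is not reported, so find it by feel.
- arch (a point): Middle of the top of the gate's arch. The arch spans the way from x = -49 to -37 of the gate on two cheeks, 102 wide over all; underside 37 to 43 above the sliding surface, top 49 to 55. The nose passes below it, the rib stays outside.
- back_wall (a point): Middle of the top of the gate's back wall (12 thick, top 42 above the gate's origin). The stop plate before it is 50 wide, 6 thick, its top 36 above the origin. It is lightly sprung: the first 3 of travel take under 1 N, then it is solid. Seated means pressed solid: 5 N or more on the plate, beyond what the sliding takes, for 0.2 s; over 14 N strains it.
- specimen_cup: Bystander, to be left alone: open white plastic cup, 60 across, 60 tall. Origin: centre of its underside.
- reagent_bottle: Bystander, to be left alone: white bottle, 64 across, 150 tall. Origin: centre of its underside.
- slide_box: Bystander, to be left alone: flat white box with a grey lid and no rib, 102 by 42 by 34 tall. Origin: centre of its underside.
- stain_jar: Bystander, to be left alone: amber jar, 54 across, 55 tall. Origin: centre of its underside.
- timer: Bystander, to be left alone: flat black timer, 60 by 75 by 19 tall. Origin: centre of its underside.
There are look-alikes about, which are no part of the job. What is shaped like the cassette but orange or pink is not meant.

How it is judged:
On the way, in this order (a step that is already met when the one before it is completed fails the run):
1. the cassette lies on the level landing at the foot of the ramp, nose towards the slope, let go and at rest (x of cassette in the frame of ramp between -0.15 and -0.085 m and y of cassette in the frame of ramp between -0.02 and 0.02 m and z of cassette in the frame of ramp below 0.017 m and x of cassette_nose in the frame of ramp above -0.09 m and angle between the x axis of cassette and the x axis of ramp, either way round below 0.2 rad and angle between cassette's own z axis and vertical below 0.05 rad and contact force between the fingers and cassette below 0.1 N and linear speed of cassette below 0.02 m/s), for 0.2 s.
2. the cassette's nose is pressed on the stop plate with at least 5 N (contact force between cassette and stop_gate above 5 N and x of cassette_nose in the frame of stop_gate above -0.043 m and y of cassette_nose in the frame of stop_gate between -0.006 and 0.006 m), for 0.2 s.
At the end, for the whole second after the job is handed in: The cassette lies flat on the incline between the guides (within 0.03 rad of its slope and 0.06 rad of its direction, underside within 3 mm of the surface), its nose under the arch, within 6 mm of the middle and still touching the stop plate (at least 0.1 N), released and at rest (contact force between cassette and stop_gate above 0.1 N and x of cassette_nose in the frame of stop_gate above -0.043 m and y of cassette_nose in the frame of stop_gate between -0.006 and 0.006 m and angle between the z axis of cassette and the z axis of incline, either way round below 0.03 rad and angle between the x axis of cassette and the x axis of incline, either way round below 0.06 rad and z of cassette in the frame of incline between -0.002 and 0.003 m and linear speed of cassette below 0.01 m/s).
It fails at once if the cassette presses on the stop gate with more than 14 N (contact force between cassette and stop_gate above 14 N).
It fails at once if the cassette is dropped: let go more than 13 mm above the landing (contact force between the fingers and cassette below 0.1 N and z of cassette in the frame of ramp above 0.025 m and x of cassette in the frame of ramp between -0.2 and -0.07 m and y of cassette in the frame of ramp between -0.06 and 0.06 m).
It fails at once if one of the other things on the bench is displaced by more than 15 mm (distance of any of specimen_cup, reagent_bottle, slide_box, stain_jar, timer from where it was at the start of the episode above 0.015 m).
It also fails if it takes over 72 s, if anything falls off the work surface, if the arm or the gripper's body presses on something with over 40 N, if the wrist force passes 120 N, or if a joint passes its speed limit or range.

### The arm

A 6-joint arm with a two-finger parallel gripper is mounted at the origin on the work surface. World frame = base frame: x ahead of the robot, y to its left, z up, the work surface at z = 0. Lengths are in m, angles in rad, forces in N, time in s.
With the tool pointing down it reaches from about 0.3 to 0.85 m from the base axis. Payload 5.4 kg.
Tool frame: the origin (TCP) lies at the very end of the fingers, on their centre line; the grasp point (between the pads) lies 19 mm behind it; z points along the fingers, y is the line along which they close (so a half turn about z gives the same grasp; the last joint's range is limited). The gripper opens to 85 mm and grips with 20 to 120 N. Pads are 22 mm wide; open, the fingers measure 114 mm over their backs; the gripper's body (76 mm by 85 mm) begins 54 mm behind the grasp point. The pads swing forward as they close: fully open they stand 13 mm farther back than shut.
Start: joints at [0.948, 0.158, 1.597, -0, 1.386, -0.21], TCP at [0.231, 0.527, 0.231] pointing down, gripper open.
Joint ranges: [-2.91, 2.91], [-0.94, 2.29], [0.18, 2.7], [-1.29, 4.43], [0.17, 2.64], [-3, 3]. Speed limits (rad/s): [2.57, 2.57, 3.14, 3.14, 3.14, 3.14].

### API

Orientations are given as a 3x3 rotation matrix whose columns are the frame's x, y, z axes.
In Python, from rig import bot, snapshot, calibration, workorder gives the robot as it stands. The module is installed in compiled form; this text tells all that it offers.
- The arm moves only by the tool send_rows, never from a script. Its argument "steps" is a list of rows, each an object with "dp": the shift along the tool's x, y, z in units of 25 mm (1.0 is 25 mm), a list of three; "twist": the turn about the tool's z in units of 6 degrees (1.0 is 6 degrees). In form: [{"dp": [x, y, z], "twist": twist}, ...]. A call has 1 to 10 rows; each row shifts and turns the commanded pose from where the row before left it, along the tool's axes as they then stand; what a row does not reach is not made up. A row lasts 1/12 s, in which the tool goes at most 41.7 mm and 7.16 degrees, less where a joint would pass 70% of its speed; a pose out of reach is approached as far as the arm can. A call is refused whole if a number of a shift passes 1 or a number of a turn 1, either way. A call with a gripper value outside its range is refused whole. "grip" is the finger opening in mm, from 0 to 85.4, set as the call begins (left out, the last holds). The fingers move at their own pace and stop on an object; "grip_force" is the grip in N (left out, the last holds). Time passes only in rows, so rows that do not move let the fingers close. It gives the time, the measured TCP pose, the force, the opening and the grip force at its end, in the units of the state.
- bot.get_obs(): the state, without advancing time (a new reading comes with each control period).
- snapshot(name): name is "scene" or "top"; returns the picture (480x640x3 uint8, blue, green, red); there is no depth.
- calibration(name): a dict with "fx", "fy", "cx", "cy" (pixels), "R" (3x3) and "t" (3): a world point X has camera coordinates R X + t. Camera axes: x right, y down, z forward; pixel columns grow to the right and rows downward; lengths in m; the calibration is good to about 2 mm. A picture is of the moment at which its call begins. calibration takes no time and is no camera call.
- workorder.finish_job(): hands the job in; it is judged then, once.
The state is a dict: "time_s": time; "joint_pos": joint angles; "dq": joint speeds; "tau": joint torques, N m; "position": TCP position; "ee_rot": TCP orientation; "wrist_force": force on the tool from outside, world axes, zero at the start; "ft_torque": the same for the moment, N m; "width": finger opening in m; "grasp_force": force on a finger pad.
Only numpy, scipy, OpenCV 4.12 (cv2) and the standard library are available. Lean on these libraries where they do the work, as an engineer would, in place of code of your own. Each camera call takes 0.05 s, during which the arm holds its last target. There are 200 camera calls.

## Working session

There is one attempt and no reset: what is moved stays moved. The work goes in short steps, Python scripts to look and compute and a tool call to move; the robot and the scene stay as the last step left them, time stands still between calls to the robot, and variables do not carry over. Pictures are saved under pics/ and viewed, at most 10 in all, crops included, and the job is handed in when it is done.

Besides the shell and the picture viewer there is one more tool, called after ">>>" as name(argument=value, ...) on one line, values as JSON. send_rows: Moves the arm, as the interface text tells. Its arguments: {"type":"object","properties":{"steps":{"type":"array","items":{"type":"object","properties":{"dp":{"type":"array","items":{"type":"number"}},"twist":{"type":"number"}}}},"grip":{"type":"number"},"grip_force":{"type":"number"}},"required":["steps"]}

```bash
mkdir -p pics; python3 - <<'E'
from rig import bot,snapshot,calibration
import cv2,numpy as np
for n in("scene","top"):
    cv2.imwrite(f"pics/{n}0.png",snapshot(n)); c=calibration(n); print(n,c["fx"],c["fy"],c["cx"],c["cy"],np.round(c["R"],3).tolist(),np.round(c["t"],3).tolist())
o=bot.get_obs(); print(o["time_s"],o["position"],np.round(o["ee_rot"],3).tolist(),o["wrist_force"])
E
```

```text
scene 531.2424467273128 531.2424467273128 319.89553058027985 244.57307333156416 [[0.599, 0.801, 0.006], [0.687, -0.509, -0.518], [-0.412, 0.314, -0.855]] [-0.309, -0.265, 1.606]
top 474.5673968010339 474.5673968010339 318.88374487786865 244.30303537619992 [[-0.022, -1.0, -0.003], [-0.998, 0.023, -0.051], [0.051, 0.002, -0.999]] [0.02, 0.47, 1.079]
0.1 [0.230368   0.52624849 0.23038874] [[-0.916, 0.401, -0.001], [0.401, 0.916, -0.001], [0.0, -0.002, -1.0]] [-0.18465501 -0.6102407  -1.00232566]
```

View pics/top0.png

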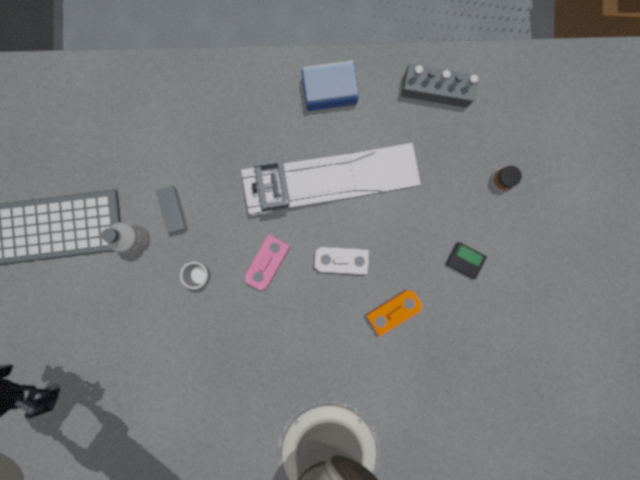

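View pics/scene0.png

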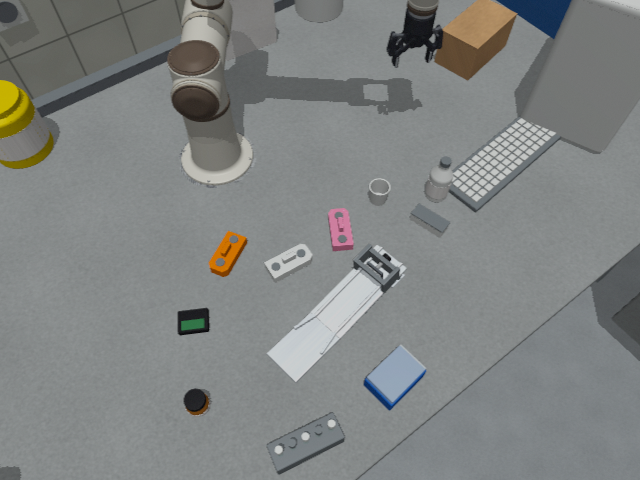

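The pictures show three cassette-shaped items in the top view: white (342,261), pink (267,263) and orange (394,312). The slide box is at (171,210), grey-lidded with no rib. I choose the white one at (342,261). The ramp runs from its foot at about (418,165) to the gate at about (270,187). Next I'll check the choice in a close crop.

```bash
python3 - <<'E'
import cv2
i=cv2.imread("pics/top0.png")[135:285,235:430]
cv2.imwrite("pics/crop0.png",cv2.resize(i,None,fx=4,fy=4,interpolation=cv2.INTER_CUBIC))
E
```

```text
(no output)
```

View pics/crop0.png

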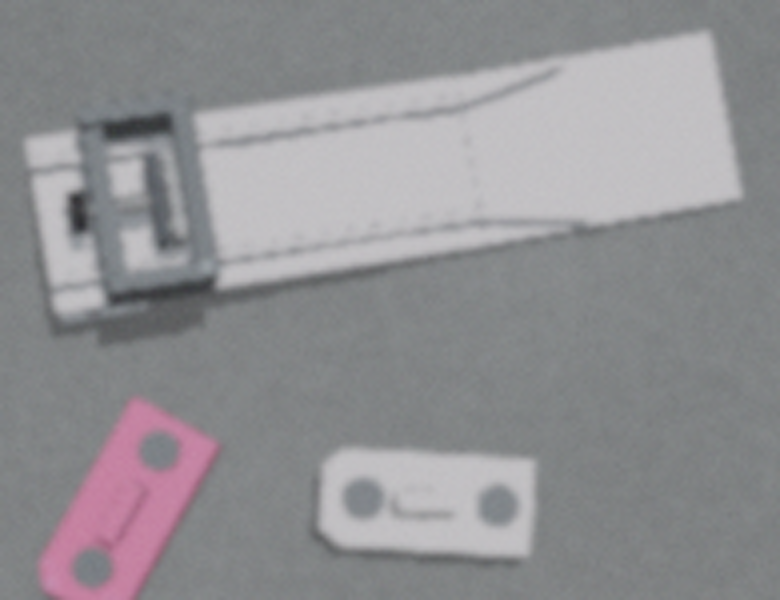

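```bash
cat > lib.py <<'E'
import numpy as np,cv2
from rig import bot,snapshot,calibration
def proj(n,X):
    c=calibration(n); p=np.atleast_2d(X)@np.array(c["R"]).T+c["t"]
    return np.c_[c["fx"]*p[:,0]/p[:,2]+c["cx"],c["fy"]*p[:,1]/p[:,2]+c["cy"]]
def place(q,P,z=0):
    c,s=np.cos(q[2]),np.sin(q[2]); P=np.array(P,float)
    return np.c_[q[0]+c*P[:,0]-s*P[:,1],q[1]+s*P[:,0]+c*P[:,1],P[:,2]+z]
OUT=[(-60,-28),(-60,28),(48,28),(60,18),(60,-18),(48,-28)]
BLK=np.array([(x,y,z) for x,y in OUT for z in(0,28)])/1e3
RIB=np.array([(x,y,z) for x in(-18,18) for y in(-6,6) for z in(28,48)])/1e3
def sil(n,q,z,S=4):
    m=np.zeros((480*S,640*S),np.uint8)
    for P in(BLK,RIB):
        h=cv2.convexHull(proj(n,place(q,P,z)).astype(np.float32)*S+(S-1)/2)
        cv2.fillConvexPoly(m,np.round(h*16).astype(int),255,shift=4)
    return cv2.resize(m,(640,480),interpolation=cv2.INTER_AREA)/255.
E
cat > fit.py <<'E'
from lib import *
from scipy.optimize import least_squares,minimize
# ramp from hand-read points of the top crop
z1=.012; s,c=np.sin(.14),np.cos(.14)
P=np.array([(-190,50,12),(-190,-50,12),(-100,45.5,23),(-100,-45.5,23),(-40,33.5,23),(-40,-33.5,23),(-40+250*c,50,12+250*s)])/1e3
uv=np.array([(742,198),(712,32),(583,224),(558,70),(482,220),(462,107),(25,140)],float)
P[:6,1]*=1; uv=(uv+.5)/4-.5+[235,135]
# ramp +y is to the left when facing up-slope(+Y world) => -X world => image down
P[6,1]=-.05
r=least_squares(lambda q:(proj("top",place(q,P))-uv).ravel(),[.45,0,1.6],loss="soft_l1")
print("ramp",r.x,"\n",np.round(r.fun.reshape(-1,2),1).tolist() if r.fun.size==14 else "")
ramp=r.x
# gate: arch front/rear top edges and plate etc: pixel -> height above slope known
def slope_x(u,v,h):
    f=lambda t: proj("top",place(ramp,[[-.04+t[0]*c-h*s,t[1],.012+t[0]*s+h*c]]))[0]-uvp
    uvp=(np.array([u,v],float)+.5)/4-.5+[235,135]
    return least_squares(f,[.2,0]).x
for name,u,v,h in(("arch front",203,190,.052),("arch rear",180,195,.052),("wall rear",92,205,.042),("wall front",107,203,.042),("plate front",178,200,.036)):
    print(name,np.round(slope_x(u,v,h)*1e3,1))
# cassette
ims={n:cv2.imread(f"pics/{n}0.png").astype(int) for n in("scene","top")}
q0=[.27,-.03,1.55]
M={}
for n,im in ims.items():
    p=proj(n,[[0.26,-.05,.02]])[0]; 
    m=((im.min(2)>150)).astype(np.uint8); m=cv2.morphologyEx(m,cv2.MORPH_CLOSE,np.ones((9,9)))
    k,l,st,ce=cv2.connectedComponentsWithStats(m)
    ok=[j for j in range(1,k) if 200<st[j,4]<4000]; j=min(ok,key=lambda j:np.hypot(*(ce[j]-p)))
    M[n]=(l==j)*1.; print(n,p,ce[j],st[j])
best=min((minimize(lambda q:sum(np.abs(sil(n,q,0)-M[n]).sum() for n in M),[.26,-.05,a],method="Nelder-Mead",options=dict(initial_simplex=np.array([.26,-.05,a])+np.array([[0,0,0],[.02,0,0],[0,.02,0],[0,0,.1]]),maxiter=150)) for a in(1.5,1.65)),key=lambda r:r.fun)
print("cassette",best.x,best.fun,[M[n].sum() for n in M])
np.save("poses.npy",[ramp,best.x])
E
python3 fit.py
```

```text
ramp [ 0.62115391 -0.03176446  1.72232609] 
 [[-0.2, 1.8], [-0.7, 1.2], [1.4, -0.7], [0.6, -1.0], [-0.1, -0.3], [-0.2, -0.6], [-0.3, 0.5]]
arch front [160.5   1.6]
arch rear [173.2   2.5]
wall rear [220.1  -1. ]
wall front [212.   -0.9]
plate front [173.3   2. ]
scene [249.82570924 218.76463869] [288.4295612  259.63741339] [264 243  49  35 866]
top [347.19426426 336.63005639] [341.80841473 259.80991736] [ 315  247   54   27 1331]
cassette [0.3657446  0.12484172 0.85160908] 4526.313725490196 [np.float64(866.0), np.float64(1331.0)]
```

```bash
cat > fit2.py <<'E'
from lib import *
from scipy.optimize import minimize
im=cv2.imread("pics/top0.png").astype(int)
ramp0=np.load("poses.npy")[0]
s,c=np.sin(.14),np.cos(.14); S=4
def hulls(n,q,parts):
    m=np.zeros((480*S,640*S),np.uint8)
    for P in parts:
        h=cv2.convexHull(proj(n,place(q,P)).astype(np.float32)*S+(S-1)/2)
        cv2.fillConvexPoly(m,np.round(h*16).astype(int),255,shift=4)
    return cv2.resize(m,(640,480),interpolation=cv2.INTER_AREA)/255.
TOP=[np.array([(x,y,12) for x in(-190,-40) for y in(-50,50)])/1e3,
 np.array([(-40+l*c,y,12+l*s) for l in(0,250) for y in(-50,50)])/1e3]
g=im.min(2); print("levels",g[165,400],g[180,330],g[230,330],g[250,340])
soft=np.clip((g-125)/(190-125.),0,1)
def nm(f,q0,d): return minimize(f,q0,method="Nelder-Mead",options=dict(initial_simplex=np.array(q0)+np.vstack([np.zeros(3),np.diag(d)]),maxiter=200,xatol=1e-5))
W=np.zeros((480,640)); W[125:225,293:440]=1
m=cv2.morphologyEx(soft.astype(np.float32),cv2.MORPH_CLOSE,np.ones((7,7)))
r=nm(lambda q:(W*np.abs(hulls("top",q,TOP)-m)).sum(),ramp0,[.006,.006,.03]); print("ramp",r.x,r.fun); ramp=r.x
for n,u in(("top",(342,260)),("scene",(288,260))):
    pass
W2=np.zeros((480,640)); W2[240:282,306:378]=1
sc=cv2.imread("pics/scene0.png").min(2).astype(int); ms=cv2.morphologyEx(np.clip((sc-125)/65.,0,1).astype(np.float32),cv2.MORPH_CLOSE,np.ones((9,9)))
m2=cv2.morphologyEx(soft.astype(np.float32),cv2.MORPH_CLOSE,np.ones((9,9)))
W3=np.zeros((480,640)); W3[238:284,260:318]=1
for ws,lab in(((1,0),"top"),((0,1),"scene"),((1,1),"both")):
    b=min((nm(lambda q:ws[0]*(W2*np.abs(sil("top",q,0)-m2)).sum()+ws[1]*(W3*np.abs(sil("scene",q,0)-ms)).sum(),[.41,-.05,a],[.01,.01,.1]) for a in(1.5,1.65)),key=lambda r:r.fun)
    print("cassette",lab,b.x,b.fun)
np.save("poses.npy",[ramp,b.x])
v=im.astype(np.uint8).copy()
for q,P in((ramp,np.vstack(TOP)),(b.x,BLK),(b.x,RIB)):
    for p in proj("top",place(q,P)): cv2.circle(v,tuple(int(round(t*16)) for t in p),16,(0,0,255),-1,cv2.LINE_AA,4)
cv2.imwrite("pics/fit.png",cv2.resize(v[135:285,235:430],None,fx=4,fy=4,interpolation=cv2.INTER_CUBIC))
E
python3 fit2.py
```

```text
levels 191 192 130 192
ramp [ 0.62446613 -0.03262543  1.72789726] 1019.7810085827047
cassette top [ 0.43364593 -0.0412258   1.49015102] 272.97315099560745Traceback (most recent call last):
  File "fit2.py", line 27, in <module>
    b=min((nm(lambda q:ws[0]*(W2*np.abs(sil("top",q,0)-m2)).sum()+ws[1]*(W3*np.abs(sil("scene",q,0)-ms)).sum(),[.41,-.05,a],[.01,.01,.1]) for a in(1.5,1.65)),key=lambda r:r.fun)
  File "fit2.py", line 27, in <genexpr>
    b=min((nm(lambda q:ws[0]*(W2*np.abs(sil("top",q,0)-m2)).sum()+ws[1]*(W3*np.abs(sil("scene",q,0)-ms)).sum(),[.41,-.05,a],[.01,.01,.1]) for a in(1.5,1.65)),key=lambda r:r.fun)
           ~~^^^^^^^^^^^^^^^^^^^^^^^^^^^^^^^^^^^^^^^^^^^^^^^^^^^^^^^^^^^^^^^^^^^^^^^^^^^^^^^^^^^^^^^^^^^^^^^^^^^^^^^^^^^^^^^^^^^^^^^^^^^^
  File "fit2.py", line 16, in nm
    def nm(f,q0,d): return minimize(f,q0,method="Nelder-Mead",options=dict(initial_simplex=np.array(q0)+np.vstack([np.zeros(3),np.diag(d)]),maxiter=200,xatol=1e-5))
                           ~~~~~~~~^^^^^^^^^^^^^^^^^^^^^^^^^^^^^^^^^^^^^^^^^^^^^^^^^^^^^^^^^^^^^^^^^^^^^^^^^^^^^^^^^^^^^^^^^^^^^^^^^^^^^^^^^
[... 164 characters left out ...]

              ~~~~^^^^^^^^
    fx = function(np.copy(x), *(wrapper_args + args))
  File "fit2.py", line 27, in <lambda>
    b=min((nm(lambda q:ws[0]*(W2*np.abs(sil("top",q,0)-m2)).sum()+ws[1]*(W3*np.abs(sil("scene",q,0)-ms)).sum(),[.41,-.05,a],[.01,.01,.1]) for a in(1.5,1.65)),key=lambda r:r.fun)
                                                                                   ~~~^^^^^^^^^^^^^
  File "lib.py", line 15, in sil
    h=cv2.convexHull(proj(n,place(q,P,z)).astype(np.float32)*S+(S-1)/2)
                     ~~~~^^^^^^^^^^^^^^^^
  File "lib.py", line 4, in proj
    c=calibration(n); p=np.atleast_2d(X)@np.array(c["R"]).T+c["t"]
ValueError: time passes only in moves, steps and waits
```

```bash
sed -i 's/^def proj/CAL={n:calibration(n) for n in("scene","top")}\ndef proj/; s/c=calibration(n); p/c=CAL[n]; p/' lib.py
sed -i 's#(g-125)/(190-125.)#(g-142)/40.#; s#(sc-125)/65.#(sc-142)/40.#; s/np.array(q0)+np.vstack/np.array(q0)-np.array(d)\/3+np.vstack/' fit2.py; sed -i 's/^from rig import bot.*/from rig import bot,snapshot,calibration/' lib.py; timeout 300 python3 fit2.py
```

```text
levels 191 192 130 192
ramp [ 0.62446008 -0.03165732  1.72662725] 77.37696120713417
cassette top [ 0.43357177 -0.04079845  1.48547205] 64.68529129164185
cassette scene [ 0.4266995  -0.03520355  1.4431024 ] 244.81813719715996
cassette both [ 0.43354067 -0.03990401  1.49006684] 329.23186034563855
```

View pics/fit.png

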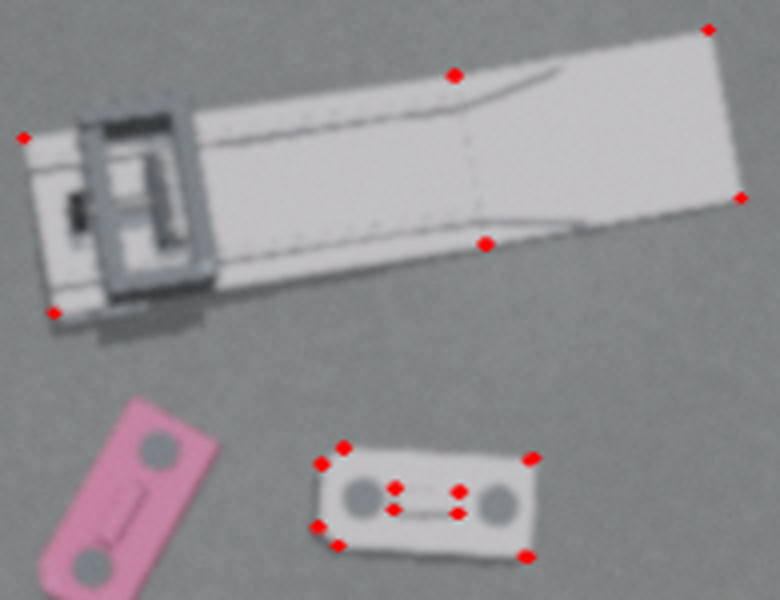

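The overlay matches: the white cassette's corners are at crop (320–535, 447–557), its nose is on the left, and the ramp corners line up. Now I move above the cassette.

>>> send_rows(steps=[{"dp": [-0.92, -0.97, 0]}, {"dp": [-0.92, -0.97, 0]}, {"dp": [-0.92, -0.97, 0]}, {"dp": [-0.92, -0.97, 0]}, {"dp": [-0.92, -0.97, 0]}, {"dp": [-0.92, -0.97, 0]}, {"dp": [-0.92, -0.97, 0]}, {"dp": [-0.92, -0.97, 0]}, {"dp": [-0.92, -0.97, 0]}], grip=50)

```text
validation failed for argument at $.st...
```

>>> send_rows(steps=[{"dp": [-0.92, -0.97, 0]}, {"dp": [-0.92, -0.97, 0]}, {"dp": [-0.92, -0.97, 0]}, {"dp": [-0.92, -0.97, 0]}, {"dp": [-0.92, -0.97, 0]}, {"dp": [-0.92, -0.97, 0]}, {"dp": [-0.92, -0.97, 0]}, {"dp": [-0.92, -0.97, 0]}, {"dp": [-0.92, -0.97, 0]}])

```text
validation failed for argument at $.st...
```

>>> send_rows(steps=[{"dp": [0, 0, 0.2], "twist": 1}, {"dp": [0, 0, 0.4], "twist": 1}, {"dp": [0, 0, 0.4], "twist": 1}, {"dp": [0, 0, 0.4], "twist": 1}, {"dp": [0, 0, 0.4], "twist": 1}, {"dp": [0, 0, 0.4], "twist": 1}, {"dp": [0, 0, 0.4], "twist": 1}, {"dp": [0, 0, 0.4], "twist": 1}, {"dp": [0, 0, 0.4], "twist": 1}, {"dp": [0, 0, 0.4], "twist": 1}])

```text
time_s: 0.93
position: [0.2304, 0.5263, 0.1353]
ee_rot: [[-0.105, 0.994, -0.001], [0.994, 0.105, -0.001], [-0.001, -0.001, -1.0]]
wrist_force: [0.2, 0.3, 0.2]
width: 0.0859
grasp_force: 0.0
```

```bash
cat > go.py <<'E'
# usage: go.py x y z yaw  -> tool-axis shift in units of 25 mm, twist in units of 6 deg
import sys,numpy as np
from rig import bot
def delta(t,yaw=None):
    o=bot.get_obs(); R=np.array(o["ee_rot"]); p=np.array(o["position"])
    y0=np.arctan2(R[1,0],R[0,0]); d=0 if yaw is None else (y0-yaw+np.pi)%(2*np.pi)-np.pi
    print("t",round(o["time_s"],2),"pos",np.round(p,4),"yaw",round(y0,4),"w",round(o["width"],4),"gf",round(o["grasp_force"],1),"F",np.round(o["wrist_force"],2))
    print("dp units",np.round(R.T@(np.array(t)-p)/.025,3),"twist",round(np.degrees(d)/6,3))
if __name__=="__main__":
    a=list(map(float,sys.argv[1:])); delta(a[:3],a[3])
E
python3 go.py 0.4335 -0.0405 0.032 1.487
```

```text
t 0.93 pos [0.2304 0.5263 0.1353] yaw 1.6764 w 0.0859 gf 0.0 F [0.19 0.3  0.2 ]
dp units [-23.399   5.69    4.145] twist 1.809
```

>>> send_rows(steps=[{"dp": [-0.5, 0.12, -0.8], "twist": 0.2}, {"dp": [-0.9, 0.22, -0.8], "twist": 0.2}, {"dp": [-1, 0.24, 0], "twist": 0.2}, {"dp": [-1, 0.24, 0], "twist": 0.2}, {"dp": [-1, 0.24, 0], "twist": 0.2}, {"dp": [-1, 0.24, 0], "twist": 0.2}, {"dp": [-1, 0.24, 0], "twist": 0.2}, {"dp": [-1, 0.24, 0], "twist": 0.2}, {"dp": [-1, 0.24, 0], "twist": 0.2}, {"dp": [-1, 0.24, 0], "twist": 0}], grip=50)

```text
time_s: 1.77
position: [0.2894, 0.2914, 0.1759]
ee_rot: [[0.078, 0.997, -0.0], [0.997, -0.078, -0.0], [-0.0, -0.0, -1.0]]
wrist_force: [1.1, 0.2, 0.2]
width: 0.0499
grasp_force: 0.0
```

>>> send_rows(steps=[{"dp": [-1, 0.24, 0], "twist": 0}, {"dp": [-1, 0.24, 0], "twist": 0}, {"dp": [-1, 0.24, 0], "twist": 0}, {"dp": [-1, 0.24, 0], "twist": 0}, {"dp": [-1, 0.24, 0], "twist": 0}, {"dp": [-1, 0.24, 0], "twist": 0}, {"dp": [-1, 0.24, 0], "twist": 0}, {"dp": [-1, 0.24, 0], "twist": 0}, {"dp": [-1, 0.24, 0], "twist": 0}, {"dp": [-1, 0.24, 0], "twist": 0}])

```text
time_s: 2.6
position: [0.3298, 0.0376, 0.1761]
ee_rot: [[0.078, 0.997, -0.0], [0.997, -0.078, 0.0], [0.0, -0.0, -1.0]]
wrist_force: [0.6, 0.4, 0.5]
width: 0.0499
grasp_force: 0.0
```

```bash
python3 go.py 0.4335 -0.0405 0.032 1.487
```

```text
t 2.6 pos [0.3298 0.0376 0.1761] yaw 1.4931 w 0.0499 gf 0.0 F [0.64 0.36 0.55]
dp units [-2.794  4.38   5.763] twist 0.058
```

>>> send_rows(steps=[{"dp": [-0.56, 0.87, 0], "twist": 0.05}, {"dp": [-0.56, 0.88, 0.2], "twist": 0}, {"dp": [-0.56, 0.88, 0.6], "twist": 0}, {"dp": [-0.56, 0.88, 0.6], "twist": 0}, {"dp": [-0.55, 0.87, 0.6], "twist": 0}, {"dp": [0, 0, 0.6], "twist": 0}, {"dp": [0, 0, 0.6], "twist": 0}, {"dp": [0, 0, 0], "twist": 0}, {"dp": [0, 0, 0], "twist": 0}])

```text
time_s: 3.35
position: [0.4325, -0.0393, 0.0955]
ee_rot: [[0.083, 0.997, -0.003], [0.997, -0.083, 0.001], [0.001, -0.003, -1.0]]
wrist_force: [0.1, -0.4, 1.1]
width: 0.0497
grasp_force: 0.0
```

```bash
python3 - <<'E'
from lib import *
from go import delta
delta([.4335,-.0405,.032],1.487)
im=snapshot("scene"); cv2.imwrite("pics/s1.png",cv2.resize(im[190:310,210:370],None,fx=5,fy=5,interpolation=cv2.INTER_CUBIC))
E
```

```text
t 3.35 pos [ 0.4325 -0.0393  0.0955] yaw 1.4877 w 0.0497 gf 0.0 F [ 0.14 -0.44  1.06]
dp units [-0.046  0.051  2.54 ] twist 0.007
```

View pics/s1.png

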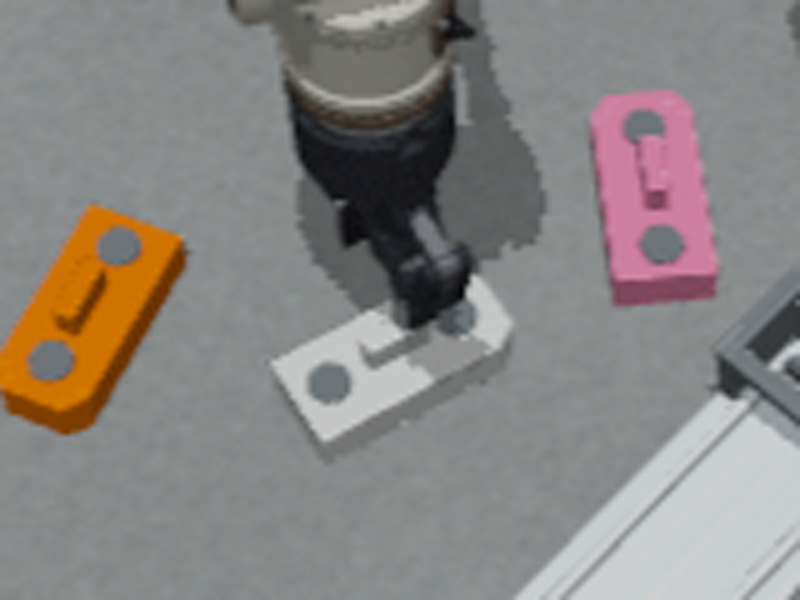

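The gripper is over the white cassette's rib, with the nose to the right at about (510,325) in the crop. I descend and grip.

>>> send_rows(steps=[{"dp": [-0.04, 0.05, 0.4], "twist": 0}, {"dp": [0, 0, 0.5], "twist": 0}, {"dp": [0, 0, 0.5], "twist": 0}, {"dp": [0, 0, 0.5], "twist": 0}, {"dp": [0, 0, 0.4], "twist": 0}, {"dp": [0, 0, 0.2], "twist": 0}, {"dp": [0, 0, 0], "twist": 0}, {"dp": [0, 0, 0], "twist": 0}])

```text
time_s: 4.07
position: [0.4349, -0.0408, 0.034]
ee_rot: [[0.083, 0.997, 0.0], [0.997, -0.083, -0.0], [-0.0, 0.0, -1.0]]
wrist_force: [0.6, 0.4, -0.6]
width: 0.0499
grasp_force: 0.0
```

>>> send_rows(steps=[{"dp": [0, 0, 0], "twist": 0}, {"dp": [0, 0, 0], "twist": 0}, {"dp": [0, 0, 0], "twist": 0}, {"dp": [0, 0, 0], "twist": 0}, {"dp": [0, 0, 0], "twist": 0}, {"dp": [0, 0, 0], "twist": 0}, {"dp": [0, 0, 0], "twist": 0}], grip=5, grip_force=45)

```text
time_s: 4.65
position: [0.435, -0.041, 0.0344]
ee_rot: [[0.083, 0.997, 0.001], [0.997, -0.083, -0.0], [-0.0, 0.001, -1.0]]
wrist_force: [-2.8, 0.4, 6.3]
width: 0.0104
grasp_force: 46.1
```

>>> send_rows(steps=[{"dp": [0, 0, -0.3], "twist": 0}, {"dp": [0, 0, -0.6], "twist": 0}, {"dp": [0, 0, -0.6], "twist": 0}, {"dp": [0, 0, -0.6], "twist": 0}, {"dp": [0, 0, -0.6], "twist": 0}, {"dp": [0, 0, -0.3], "twist": 0}, {"dp": [0, 0, 0], "twist": 0}])

```text
time_s: 5.23
position: [0.4356, -0.0411, 0.1102]
ee_rot: [[0.083, 0.997, 0.003], [0.997, -0.083, -0.001], [-0.001, 0.003, -1.0]]
wrist_force: [0.4, -0.2, -2.8]
width: 0.0106
grasp_force: 44.9
```

```bash
python3 - <<'E'
from lib import *
from go import delta
r=np.load("poses.npy")[0]
t=place(r,[[-.118,0,.0]])[0]; print(r,t)
delta([t[0],t[1],.049],r[2])
im=snapshot("scene"); cv2.imwrite("pics/s2.png",cv2.resize(im[190:310,210:370],None,fx=5,fy=5,interpolation=cv2.INTER_CUBIC))
E
```

```text
[ 0.62446008 -0.03165732  1.72662725] [ 0.6427738 -0.1482275  0.       ]
t 5.23 pos [ 0.4356 -0.0411  0.1102] yaw 1.4879 w 0.0106 gf 44.9 F [ 0.39 -0.24 -2.78]
dp units [-3.581  8.607  2.479] twist -2.28
```

View pics/s2.png

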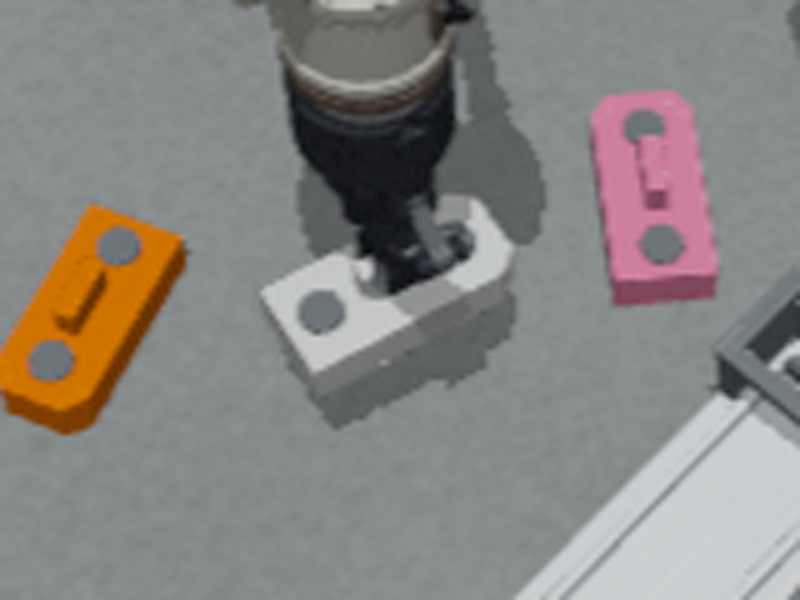

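>>> send_rows(steps=[{"dp": [-0.2, 0.5, 0], "twist": 0}, {"dp": [-0.4, 0.95, 0], "twist": 0}, {"dp": [-0.4, 0.95, 0], "twist": 0}, {"dp": [-0.4, 0.95, 0], "twist": 0}, {"dp": [-0.4, 0.95, 0], "twist": 0}, {"dp": [-0.4, 0.95, 0], "twist": 0}, {"dp": [-0.4, 0.95, 0], "twist": 0}, {"dp": [-0.4, 0.95, 0], "twist": 0}, {"dp": [-0.4, 0.95, 0], "twist": 0}, {"dp": [-0.18, 0.5, 0], "twist": 0}])

```text
time_s: 6.12
position: [0.6425, -0.149, 0.1065]
ee_rot: [[0.084, 0.996, -0.001], [0.996, -0.084, 0.0], [0.0, -0.001, -1.0]]
wrist_force: [0.0, 0.3, -3.7]
width: 0.0107
grasp_force: 44.9
```

>>> send_rows(steps=[{"dp": [0, 0, 0], "twist": -0.4}, {"dp": [0, 0, 0.1], "twist": -0.7}, {"dp": [0, 0, 0.3], "twist": -0.7}, {"dp": [0, 0, 0.4], "twist": -0.48}, {"dp": [0, 0, 0.2], "twist": 0}, {"dp": [0, 0, 0], "twist": 0}, {"dp": [0, 0, 0], "twist": 0}, {"dp": [0, 0, 0], "twist": 0}])

```text
time_s: 6.78
position: [0.6415, -0.1478, 0.0838]
ee_rot: [[-0.154, 0.988, -0.0], [0.988, 0.154, 0.0], [0.0, -0.0, -1.0]]
wrist_force: [-0.0, -0.1, -3.4]
width: 0.0103
grasp_force: 44.9
```

```bash
python3 go.py 0.6428 -0.1482 0.048 1.7266
```

```text
t 6.78 pos [ 0.6415 -0.1478  0.0838] yaw 1.7257 w 0.0103 gf 44.9 F [-0.   -0.1  -3.37]
dp units [-0.024  0.049  1.43 ] twist -0.009
```

>>> send_rows(steps=[{"dp": [0, 0.04, 0.2], "twist": 0}, {"dp": [0, 0, 0.3], "twist": 0}, {"dp": [0, 0, 0.3], "twist": 0}, {"dp": [0, 0, 0.3], "twist": 0}, {"dp": [0, 0, 0.2], "twist": 0}, {"dp": [0, 0, 0.1], "twist": 0}, {"dp": [0, 0, 0.03], "twist": 0}, {"dp": [0, 0, 0], "twist": 0}, {"dp": [0, 0, 0], "twist": 0}])

```text
time_s: 7.53
position: [0.6428, -0.1478, 0.0484]
ee_rot: [[-0.155, 0.988, 0.001], [0.988, 0.155, -0.0], [-0.0, 0.001, -1.0]]
wrist_force: [0.1, -0.1, -4.0]
width: 0.0107
grasp_force: 44.9
```

>>> send_rows(steps=[{"dp": [0, 0, 0.04], "twist": 0}, {"dp": [0, 0, 0], "twist": 0}, {"dp": [0, 0, 0], "twist": 0}])

```text
time_s: 7.78
position: [0.6426, -0.1477, 0.0473]
ee_rot: [[-0.155, 0.988, 0.0], [0.988, 0.155, -0.0], [-0.0, 0.0, -1.0]]
wrist_force: [-0.0, -0.3, -3.3]
width: 0.0104
grasp_force: 44.9
```

>>> send_rows(steps=[{"dp": [0, 0, 0.03], "twist": 0}, {"dp": [0, 0, 0], "twist": 0}, {"dp": [0, 0, 0], "twist": 0}])

```text
time_s: 8.03
position: [0.6426, -0.1477, 0.0465]
ee_rot: [[-0.155, 0.988, 0.0], [0.988, 0.155, -0.0], [-0.0, 0.0, -1.0]]
wrist_force: [0.9, -0.5, -3.0]
width: 0.0109
grasp_force: 45.0
```

>>> send_rows(steps=[{"dp": [0, 0, 0.03], "twist": 0}, {"dp": [0, 0, 0], "twist": 0}, {"dp": [0, 0, 0], "twist": 0}])

```text
time_s: 8.28
position: [0.6426, -0.1478, 0.0464]
ee_rot: [[-0.155, 0.988, 0.0], [0.988, 0.155, -0.0], [-0.0, 0.0, -1.0]]
wrist_force: [-3.6, 1.4, 4.8]
width: 0.0107
grasp_force: 45.9
```

>>> send_rows(steps=[{"dp": [0, 0, 0.03], "twist": 0}, {"dp": [0, 0, 0], "twist": 0}, {"dp": [0, 0, 0], "twist": 0}])

```text
time_s: 8.53
position: [0.6426, -0.1477, 0.0464]
ee_rot: [[-0.155, 0.988, -0.0], [0.988, 0.155, -0.0], [-0.0, -0.0, -1.0]]
wrist_force: [-5.4, 1.5, 9.1]
width: 0.0106
grasp_force: 46.6
```

>>> send_rows(steps=[{"dp": [0, 0, -0.02], "twist": 0}, {"dp": [0, 0, 0], "twist": 0}, {"dp": [0, 0, 0], "twist": 0}, {"dp": [0, 0, 0], "twist": 0}, {"dp": [0, 0, 0], "twist": 0}, {"dp": [0, 0, 0], "twist": 0}, {"dp": [0, 0, 0], "twist": 0}], grip=40)

```text
time_s: 9.12
position: [0.6424, -0.1476, 0.0452]
ee_rot: [[-0.155, 0.988, -0.0], [0.988, 0.155, 0.0], [0.0, -0.0, -1.0]]
wrist_force: [0.1, -0.4, 1.0]
width: 0.0402
grasp_force: 0.0
```

>>> send_rows(steps=[{"dp": [0, 0, -0.3], "twist": 0}, {"dp": [0, 0, -0.6], "twist": 0}, {"dp": [0, 0, -0.8], "twist": 0}, {"dp": [0, 0, -0.8], "twist": 0}, {"dp": [-0.7, 0, -0.4], "twist": 0}, {"dp": [-0.9, 0, 0], "twist": 0}, {"dp": [-1, 0, 0], "twist": 0}, {"dp": [-0.9, 0, 0], "twist": 0}, {"dp": [-0.5, 0, 0], "twist": 0}, {"dp": [0, 0, 0], "twist": 0}], grip=10)

```text
time_s: 9.95
position: [0.6584, -0.2493, 0.1193]
ee_rot: [[-0.152, 0.988, 0.002], [0.988, 0.152, -0.002], [-0.002, 0.002, -1.0]]
wrist_force: [1.0, -0.3, -0.3]
width: 0.0105
grasp_force: 0.0
```

```bash
python3 - <<'E'
from lib import *
from go import delta
from scipy.optimize import minimize
r=np.load("poses.npy")[0]
ims={n:snapshot(n) for n in("top","scene")}
cv2.imwrite("pics/s3.png",cv2.resize(ims["scene"][230:390,250:430],None,fx=3.7,fy=3.7,interpolation=cv2.INTER_CUBIC))
cv2.imwrite("pics/t3.png",ims["top"])
t=place(r,[[-.205,0,.0]])[0]; print(t)
delta([t[0],t[1],.02],r[2])
E
```

```text
[ 0.65627629 -0.23417332  0.        ]
t 10.05 pos [ 0.6581 -0.246   0.1184] yaw 1.7262 w 0.0103 gf 0.0 F [0.51 0.17 0.84]
dp units [4.780e-01 1.000e-03 3.935e+00] twist -0.004
```

View pics/s3.png

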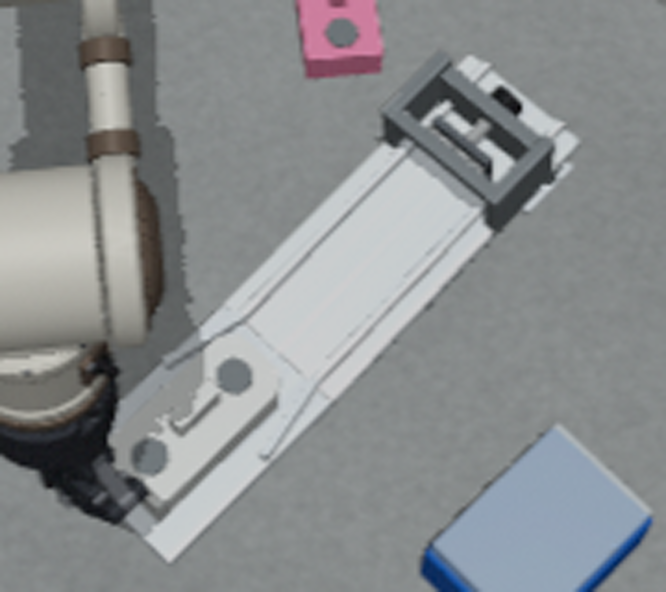

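The cassette lies straight on the landing with its nose towards the slope. I lower the closed fingers behind its tail.

>>> send_rows(steps=[{"dp": [0, 0, 0.4], "twist": 0}, {"dp": [0, 0, 0.8], "twist": 0}, {"dp": [0, 0, 0.8], "twist": 0}, {"dp": [0, 0, 0.8], "twist": 0}, {"dp": [0, 0, 0.6], "twist": 0}, {"dp": [0, 0, 0.4], "twist": 0}, {"dp": [0, 0, 0.1], "twist": 0}, {"dp": [0, 0, 0], "twist": 0}, {"dp": [0, 0, 0], "twist": 0}])

```text
time_s: 10.8
position: [0.6587, -0.2466, 0.0213]
ee_rot: [[-0.155, 0.988, 0.001], [0.988, 0.155, -0.001], [-0.001, 0.001, -1.0]]
wrist_force: [-1.4, 0.3, -0.1]
width: 0.0101
grasp_force: 0.0
```

```bash
cat > st.py <<'E'
import numpy as np
from rig import bot
r=np.load("poses.npy")[0]; o=bot.get_obs(); c,s=np.cos(r[2]),np.sin(r[2])
p=np.array(o["position"]); d=p[:2]-r[:2]; F=np.array(o["wrist_force"])
rx=c*d[0]+s*d[1]; R=np.array(o["ee_rot"])
print("t %.2f ramp x %.1f y %.1f z %.1f mm"%(o["time_s"],rx*1e3,(-s*d[0]+c*d[1])*1e3,p[2]*1e3),"yawerr %.4f"%(np.arctan2(R[1,0],R[0,0])-r[2]),"F along %.2f across %.2f up %.2f"%(c*F[0]+s*F[1],-s*F[0]+c*F[1],F[2]))
E
python3 st.py
```

```text
t 10.80 ramp x -217.6 y -0.5 z 21.3 mm yawerr 0.0002 F along 0.56 across 1.37 up -0.08
```

>>> send_rows(steps=[{"dp": [0.2, 0, 0], "twist": 0}, {"dp": [0.2, 0, 0], "twist": 0}, {"dp": [0.2, 0, 0], "twist": 0}, {"dp": [0.2, 0, 0], "twist": 0}, {"dp": [0.2, 0, 0], "twist": 0}, {"dp": [0.2, 0, 0], "twist": 0}, {"dp": [0.2, 0, 0], "twist": 0}, {"dp": [0.2, 0, 0], "twist": 0}, {"dp": [0.2, 0, 0], "twist": 0}, {"dp": [0.2, 0, 0], "twist": 0}])

```text
time_s: 11.63
position: [0.6502, -0.1969, 0.0204]
ee_rot: [[-0.155, 0.988, 0.0], [0.988, 0.155, -0.001], [-0.001, 0.0, -1.0]]
wrist_force: [-0.0, -2.6, -0.1]
width: 0.0099
grasp_force: 1.4
```

>>> send_rows(steps=[{"dp": [0.2, 0, 0], "twist": 0}, {"dp": [0.2, 0, 0], "twist": 0}, {"dp": [0.2, 0, 0], "twist": 0}, {"dp": [0.2, 0, 0], "twist": 0}, {"dp": [0.2, 0, 0], "twist": 0}, {"dp": [0.2, 0, 0], "twist": 0}, {"dp": [0.2, 0, 0], "twist": 0}, {"dp": [0.2, 0, 0], "twist": 0}, {"dp": [0.2, 0, 0], "twist": 0}, {"dp": [0.2, 0, 0], "twist": 0}])

```text
time_s: 12.47
position: [0.6424, -0.1472, 0.0203]
ee_rot: [[-0.155, 0.988, 0.0], [0.988, 0.155, -0.0], [-0.0, 0.0, -1.0]]
wrist_force: [-0.3, -4.0, 0.8]
width: 0.0102
grasp_force: 1.5
```

```bash
python3 st.py
```

```text
t 12.47 ramp x -116.9 y 0.2 z 20.3 mm yawerr -0.0000 F along -3.86 across 0.90 up 0.77
```

>>> send_rows(steps=[{"dp": [0.2, 0, 0], "twist": 0}, {"dp": [0.2, 0, 0], "twist": 0}, {"dp": [0.2, 0, 0], "twist": 0}, {"dp": [0.2, 0, 0], "twist": 0}, {"dp": [0.2, 0, 0], "twist": 0}, {"dp": [0.2, 0, 0], "twist": 0}, {"dp": [0.2, 0, 0], "twist": 0}, {"dp": [0.2, 0, 0], "twist": 0}, {"dp": [0.2, 0, 0], "twist": 0}, {"dp": [0.2, 0, 0], "twist": 0}])

```text
time_s: 13.3
position: [0.6345, -0.0977, 0.0202]
ee_rot: [[-0.155, 0.988, -0.0], [0.988, 0.155, 0.0], [0.0, -0.0, -1.0]]
wrist_force: [0.5, -3.1, -0.1]
width: 0.01
grasp_force: 1.3
```

>>> send_rows(steps=[{"dp": [0.2, 0, 0], "twist": 0}, {"dp": [0.2, 0, 0], "twist": 0}, {"dp": [0.2, 0, -0.028], "twist": 0}, {"dp": [0.2, 0, -0.028], "twist": 0}, {"dp": [0.2, 0, -0.028], "twist": 0}, {"dp": [0.1, 0, -0.014], "twist": 0}, {"dp": [0, 0, 0], "twist": 0}])

```text
time_s: 13.88
position: [0.6302, -0.07, 0.0228]
ee_rot: [[-0.156, 0.988, -0.0], [0.988, 0.156, 0.001], [0.001, -0.0, -1.0]]
wrist_force: [0.8, 0.8, 0.1]
width: 0.0099
grasp_force: 0.0
```

```bash
python3 st.py; python3 - <<'E'
from lib import *
cv2.imwrite("pics/s4.png",cv2.resize(snapshot("scene")[225:345,270:430],None,fx=4.8,fy=4.8,interpolation=cv2.INTER_CUBIC))
E
```

```text
t 13.88 ramp x -38.8 y 0.3 z 22.8 mm yawerr 0.0006 F along 0.68 across -0.89 up 0.15
```

View pics/s4.png

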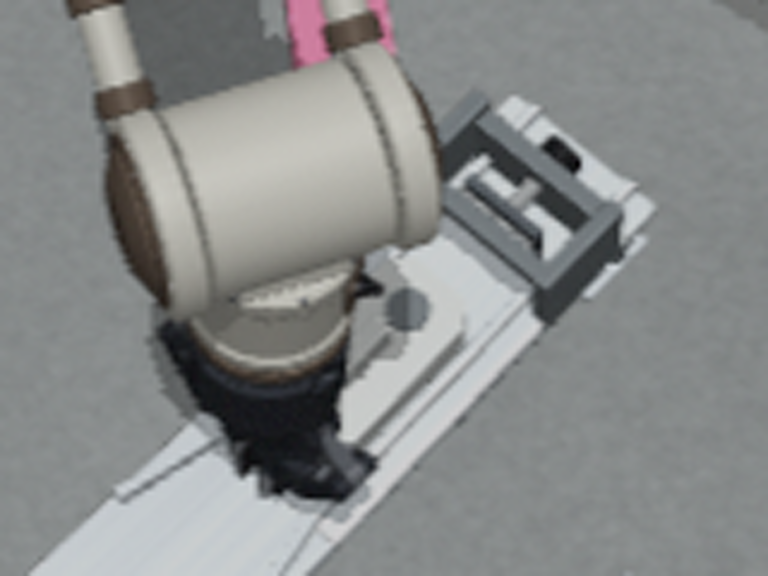

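The cassette is on the incline between the guides, with its nose at crop (465,325), still short of the arch. I keep going and slow down.

>>> send_rows(steps=[{"dp": [0.1, 0, -0.014], "twist": 0}, {"dp": [0.1, 0, -0.014], "twist": 0}, {"dp": [0.1, 0, -0.014], "twist": 0}, {"dp": [0.1, 0, -0.014], "twist": 0}, {"dp": [0.1, 0, -0.014], "twist": 0}, {"dp": [0.1, 0, -0.014], "twist": 0}, {"dp": [0.1, 0, -0.014], "twist": 0}])

```text
time_s: 14.52
position: [0.6278, -0.0537, 0.0253]
ee_rot: [[-0.155, 0.988, 0.0], [0.988, 0.155, -0.0], [-0.0, 0.0, -1.0]]
wrist_force: [0.6, -2.6, 0.2]
width: 0.0099
grasp_force: 1.4
```

>>> send_rows(steps=[{"dp": [0.04, 0, -0.006], "twist": 0}, {"dp": [0.04, 0, -0.006], "twist": 0}, {"dp": [0.04, 0, -0.006], "twist": 0}, {"dp": [0.04, 0, -0.006], "twist": 0}])

```text
time_s: 14.85
position: [0.6271, -0.0498, 0.0259]
ee_rot: [[-0.155, 0.988, 0.0], [0.988, 0.155, -0.0], [-0.0, 0.0, -1.0]]
wrist_force: [0.8, -2.5, -1.3]
width: 0.0101
grasp_force: 1.4
```

```bash
python3 st.py
```

```text
t 14.85 ramp x -18.4 y 0.2 z 25.9 mm yawerr -0.0001 F along -2.62 across -0.36 up -1.27
```

```bash
python3 - <<'E'
from lib import *
from scipy.optimize import least_squares
r=np.load("poses.npy")[0]; s,c=np.sin(.14),np.cos(.14)
def sl(u,v,h,n,k,o):
    uv=(np.array([u,v],float)+.5)/k-.5+o
    return np.round(1e3*least_squares(lambda t:proj(n,place(r,[[-.04+t[0]*c-h*s,t[1],.012+t[0]*s+h*c]]))[0]-uv,[.2,0]).x,1)
# pixel of plate: crop of the start picture, enlarged
im=cv2.imread("pics/scene0.png")[235:300,340:415]
cv2.imwrite("pics/gate.png",cv2.resize(im,None,fx=8,fy=8,interpolation=cv2.INTER_CUBIC))
f=lambda t,y,h:(proj("scene",place(r,[[-.04+t*c-h*s,y,.012+t*s+h*c]]))[0]-[340,235]+.5)*8-.5
for nm,t,h in(("arch rear top",.173,.052),("plate171",.171,.036),("plate177",.177,.036),("plate183",.183,.036),("plate189",.189,.036),("wall front",.210,.042)):
    print(nm,[np.round(f(t,y,h)).tolist() for y in(-.025,.025)])
E
```

```text
arch rear top [[314.0, 322.0], [192.0, 222.0]]
plate171 [[309.0, 346.0], [189.0, 247.0]]
plate177 [[322.0, 333.0], [202.0, 234.0]]
plate183 [[335.0, 319.0], [215.0, 221.0]]
plate189 [[348.0, 306.0], [227.0, 208.0]]
wall front [[393.0, 252.0], [272.0, 155.0]]
```

View pics/gate.png

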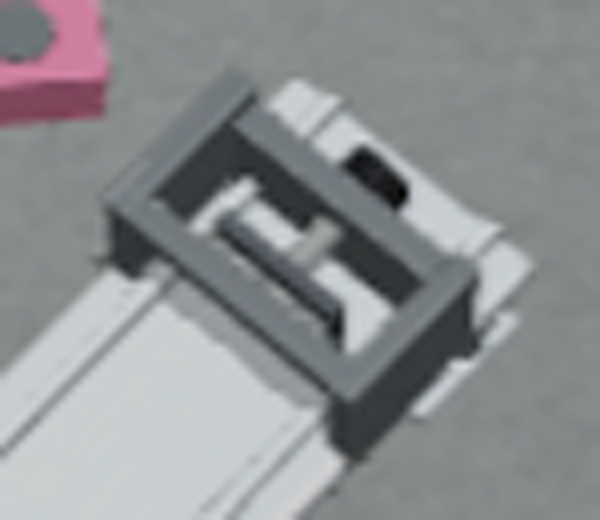

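The plate's top edge runs from (215,221) to (338,317) in this crop, which puts its face about 183 mm up the slope. I expect contact at TCP x ≈ +7, give or take 5 mm, in ramp coordinates.

>>> send_rows(steps=[{"dp": [0.06, 0, -0.008], "twist": 0}, {"dp": [0.06, 0, -0.008], "twist": 0}, {"dp": [0.06, 0, -0.009], "twist": 0}, {"dp": [0.06, 0, -0.008], "twist": 0}, {"dp": [0.06, 0, -0.008], "twist": 0}, {"dp": [0.06, 0, -0.009], "twist": 0}, {"dp": [0.06, 0, -0.008], "twist": 0}, {"dp": [0.06, 0, -0.009], "twist": 0}])

```text
time_s: 15.52
position: [0.6252, -0.0379, 0.0276]
ee_rot: [[-0.155, 0.988, 0.0], [0.988, 0.155, -0.0], [-0.0, 0.0, -1.0]]
wrist_force: [0.9, -3.5, 0.3]
width: 0.0105
grasp_force: 1.6
```

```bash
python3 st.py
```

```text
t 15.52 ramp x -6.3 y 0.2 z 27.6 mm yawerr 0.0000 F along -3.58 across -0.37 up 0.34
```

>>> send_rows(steps=[{"dp": [0.04, 0, -0.006], "twist": 0}, {"dp": [0.04, 0, -0.006], "twist": 0}, {"dp": [0.04, 0, -0.005], "twist": 0}, {"dp": [0.04, 0, -0.006], "twist": 0}])

```text
time_s: 15.85
position: [0.6246, -0.034, 0.0281]
ee_rot: [[-0.155, 0.988, 0.0], [0.988, 0.155, -0.0], [-0.0, 0.0, -1.0]]
wrist_force: [1.1, -3.7, 0.7]
width: 0.0101
grasp_force: 1.7
```

```bash
python3 st.py
```

```text
t 15.85 ramp x -2.4 y 0.2 z 28.1 mm yawerr -0.0001 F along -3.82 across -0.51 up 0.75
```

>>> send_rows(steps=[{"dp": [0.02, 0, -0.003], "twist": 0}, {"dp": [0.02, 0, -0.003], "twist": 0}, {"dp": [0.02, 0, -0.003], "twist": 0}])

```text
time_s: 16.1
position: [0.6244, -0.0326, 0.0283]
ee_rot: [[-0.155, 0.988, 0.0], [0.988, 0.155, -0.0], [-0.0, 0.0, -1.0]]
wrist_force: [1.0, -3.0, 0.1]
width: 0.0099
grasp_force: 1.8
```

```bash
python3 st.py
```

```text
t 16.10 ramp x -0.9 y 0.2 z 28.3 mm yawerr -0.0000 F along -3.11 across -0.56 up 0.12
```

>>> send_rows(steps=[{"dp": [0.02, 0, -0.003], "twist": 0}, {"dp": [0.02, 0, -0.002], "twist": 0}, {"dp": [0.02, 0, -0.003], "twist": 0}])

```text
time_s: 16.35
position: [0.6242, -0.0311, 0.0285]
ee_rot: [[-0.155, 0.988, 0.0], [0.988, 0.155, -0.0], [-0.0, 0.0, -1.0]]
wrist_force: [0.1, -3.8, 0.2]
width: 0.01
grasp_force: 1.9
```

```bash
python3 st.py
```

```text
t 16.35 ramp x 0.6 y 0.2 z 28.5 mm yawerr -0.0001 F along -3.73 across 0.52 up 0.18
```

>>> send_rows(steps=[{"dp": [0.02, 0, -0.003], "twist": 0}, {"dp": [0, 0, 0], "twist": 0}])

```text
time_s: 16.52
position: [0.6241, -0.0305, 0.0286]
ee_rot: [[-0.155, 0.988, 0.0], [0.988, 0.155, -0.0], [-0.0, 0.0, -1.0]]
wrist_force: [0.8, -4.6, 0.1]
width: 0.0106
grasp_force: 1.7
```

>>> send_rows(steps=[{"dp": [0.02, 0, -0.003], "twist": 0}, {"dp": [0, 0, 0], "twist": 0}])

```text
time_s: 16.68
position: [0.624, -0.03, 0.0286]
ee_rot: [[-0.155, 0.988, 0.0], [0.988, 0.155, -0.0], [-0.0, 0.0, -1.0]]
wrist_force: [0.7, -4.4, -0.3]
width: 0.0097
grasp_force: 1.8
```

```bash
python3 st.py
```

```text
t 16.68 ramp x 1.7 y 0.2 z 28.6 mm yawerr 0.0001 F along -4.47 across 0.02 up -0.33
```

>>> send_rows(steps=[{"dp": [0.02, 0, -0.003], "twist": 0}, {"dp": [0.02, 0, -0.003], "twist": 0}])

```text
time_s: 16.85
position: [0.6239, -0.0294, 0.0288]
ee_rot: [[-0.155, 0.988, 0.0], [0.988, 0.155, -0.001], [-0.001, 0.0, -1.0]]
wrist_force: [1.7, -5.4, -1.0]
width: 0.0097
grasp_force: 2.9
```

```bash
python3 st.py
```

```text
t 16.85 ramp x 2.3 y 0.2 z 28.8 mm yawerr 0.0000 F along -5.60 across -0.82 up -0.98
```

>>> send_rows(steps=[{"dp": [0.01, 0, -0.001], "twist": 0}, {"dp": [0, 0, 0], "twist": 0}, {"dp": [0, 0, 0], "twist": 0}])

```text
time_s: 17.1
position: [0.6239, -0.0293, 0.0288]
ee_rot: [[-0.155, 0.988, 0.0], [0.988, 0.155, -0.001], [-0.001, 0.0, -1.0]]
wrist_force: [0.6, -6.5, -0.1]
width: 0.01
grasp_force: 2.8
```

>>> send_rows(steps=[{"dp": [0.01, 0, -0.001], "twist": 0}, {"dp": [0, 0, 0], "twist": 0}, {"dp": [0, 0, 0], "twist": 0}])

```text
time_s: 17.35
position: [0.6239, -0.0292, 0.0288]
ee_rot: [[-0.155, 0.988, 0.0], [0.988, 0.155, -0.001], [-0.001, 0.0, -1.0]]
wrist_force: [1.3, -6.4, -0.4]
width: 0.0102
grasp_force: 3.0
```

```bash
python3 st.py
```

```text
t 17.35 ramp x 2.5 y 0.2 z 28.8 mm yawerr -0.0000 F along -6.53 across -0.25 up -0.42
```

>>> send_rows(steps=[{"dp": [0.02, 0, -0.003], "twist": 0}, {"dp": [0, 0, 0], "twist": 0}, {"dp": [0, 0, 0], "twist": 0}])

```text
time_s: 17.6
position: [0.6238, -0.029, 0.0288]
ee_rot: [[-0.155, 0.988, 0.0], [0.988, 0.155, -0.001], [-0.001, 0.0, -1.0]]
wrist_force: [0.4, -6.3, -1.3]
width: 0.0103
grasp_force: 3.4
```

>>> send_rows(steps=[{"dp": [0.02, 0, -0.003], "twist": 0}, {"dp": [0, 0, 0], "twist": 0}, {"dp": [0, 0, 0], "twist": 0}])

```text
time_s: 17.85
position: [0.6238, -0.0287, 0.0289]
ee_rot: [[-0.155, 0.988, 0.0], [0.988, 0.155, -0.002], [-0.002, 0.0, -1.0]]
wrist_force: [2.0, -7.2, -1.9]
width: 0.0101
grasp_force: 3.8
```

```bash
python3 st.py; python3 - <<'E'
from lib import *
cv2.imwrite("pics/s5.png",cv2.resize(snapshot("scene")[225:315,310:430],None,fx=6.4,fy=6.4,interpolation=cv2.INTER_CUBIC))
E
```

```text
t 17.85 ramp x 3.0 y 0.2 z 28.9 mm yawerr -0.0000 F along -7.41 across -0.83 up -1.91
```

View pics/s5.png

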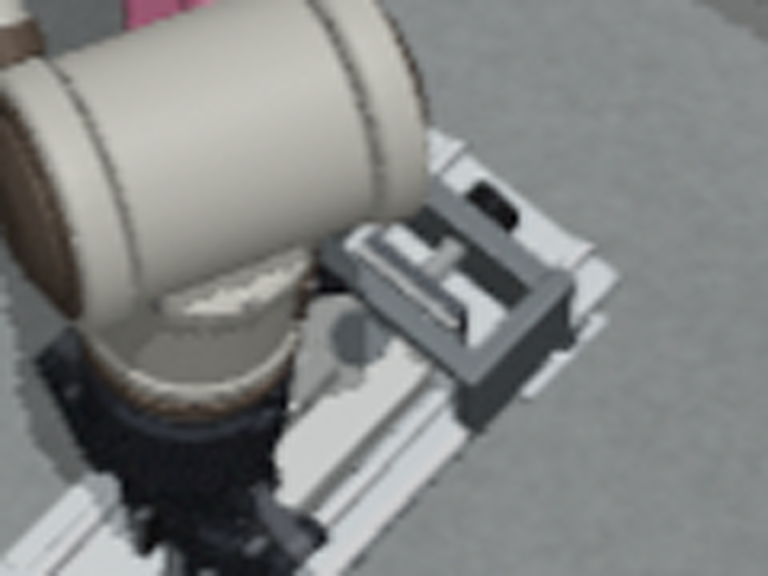

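The nose is under the arch against the plate; its white edge shows just in front of the plate at (360–455, 255–325). Now I press it home.

>>> send_rows(steps=[{"dp": [0.03, 0, -0.002], "twist": 0}, {"dp": [0.02, 0, -0.001], "twist": 0}, {"dp": [0, 0, 0], "twist": 0}, {"dp": [0, 0, 0], "twist": 0}])

```text
time_s: 18.23
position: [0.6237, -0.0281, 0.029]
ee_rot: [[-0.155, 0.988, 0.001], [0.988, 0.155, -0.003], [-0.003, 0.0, -1.0]]
wrist_force: [1.6, -9.0, -1.8]
width: 0.0101
grasp_force: 4.8
```

```bash
python3 st.py
```

```text
t 18.23 ramp x 3.7 y 0.2 z 29.0 mm yawerr -0.0000 F along -9.12 across -0.19 up -1.84
```

>>> send_rows(steps=[{"dp": [0.02, 0, -0.001], "twist": 0}, {"dp": [0, 0, 0], "twist": 0}, {"dp": [0, 0, 0], "twist": 0}])

```text
time_s: 18.48
position: [0.6237, -0.0279, 0.0291]
ee_rot: [[-0.155, 0.988, 0.001], [0.988, 0.155, -0.003], [-0.003, 0.0, -1.0]]
wrist_force: [0.9, -9.8, -2.0]
width: 0.01
grasp_force: 5.3
```

```bash
python3 st.py
```

```text
t 18.48 ramp x 3.8 y 0.2 z 29.1 mm yawerr -0.0000 F along -9.86 across 0.62 up -1.95
```

>>> send_rows(steps=[{"dp": [0.02, 0, 0.01], "twist": 0}, {"dp": [0.02, 0, 0.01], "twist": 0}, {"dp": [0, 0, 0], "twist": 0}, {"dp": [0, 0, 0], "twist": 0}])

```text
time_s: 18.82
position: [0.6238, -0.0277, 0.029]
ee_rot: [[-0.155, 0.988, 0.001], [0.988, 0.155, -0.004], [-0.005, 0.001, -1.0]]
wrist_force: [0.9, -12.9, -0.6]
width: 0.0098
grasp_force: 6.5
```

```bash
python3 st.py
```

```text
t 18.82 ramp x 4.0 y 0.0 z 29.0 mm yawerr 0.0000 F along -12.86 across 1.10 up -0.58
```

>>> send_rows(steps=[{"dp": [0, 0, 0], "twist": 0}, {"dp": [0, 0, 0], "twist": 0}, {"dp": [0, 0, 0], "twist": 0}, {"dp": [0, 0, 0], "twist": 0}])

```text
time_s: 19.15
position: [0.6239, -0.0277, 0.0291]
ee_rot: [[-0.155, 0.988, 0.002], [0.988, 0.155, -0.004], [-0.005, 0.001, -1.0]]
wrist_force: [0.8, -13.2, -0.4]
width: 0.0101
grasp_force: 6.5
```

>>> send_rows(steps=[{"dp": [-0.04, 0, 0.01], "twist": 0}, {"dp": [-0.04, 0, 0], "twist": 0}, {"dp": [-0.04, 0, 0], "twist": 0}, {"dp": [-0.04, 0, 0], "twist": 0}, {"dp": [-0.04, 0, 0], "twist": 0}, {"dp": [-0.1, 0, 0], "twist": 0}, {"dp": [-0.2, 0, 0], "twist": 0}, {"dp": [-0.4, 0, 0], "twist": 0}, {"dp": [-0.4, 0, -0.1], "twist": 0}, {"dp": [0, 0, -0.1], "twist": 0}])

```text
time_s: 19.98
position: [0.6285, -0.0591, 0.0334]
ee_rot: [[-0.154, 0.988, 0.0], [0.988, 0.154, -0.0], [-0.001, 0.0, -1.0]]
wrist_force: [1.3, 0.2, 0.7]
width: 0.01
grasp_force: 0.0
```

>>> send_rows(steps=[{"dp": [-0.3, 0, -0.5], "twist": 0}, {"dp": [-0.6, 0, -1], "twist": 0}, {"dp": [-0.6, 0, -1], "twist": 0}, {"dp": [-1, 0, -1], "twist": 0}, {"dp": [-1, 0, -1], "twist": 0}, {"dp": [-1, 0, -1], "twist": 0}, {"dp": [-1, 0, 0], "twist": 0}, {"dp": [-1, 0, 0], "twist": 0}, {"dp": [0, 0, 0], "twist": 0}])

```text
time_s: 20.73
position: [0.6538, -0.223, 0.173]
ee_rot: [[-0.151, 0.989, 0.003], [0.989, 0.151, -0.003], [-0.004, 0.002, -1.0]]
wrist_force: [-0.9, -0.4, -0.3]
width: 0.0099
grasp_force: 0.0
```

```bash
python3 st.py; python3 - <<'E'
from lib import *
from scipy.optimize import minimize
r=np.load("poses.npy")[0]; im=snapshot("top"); cv2.imwrite("pics/t6.png",im); sc=snapshot("scene"); cv2.imwrite("pics/s6.png",sc)
# tail: rib & two grey discs - find dark discs in the rectified incline plane (top face h=28), 1 px = 0.5 mm
s,c=np.sin(.14),np.cos(.14); h=.028
q=np.array([(0,-.04),(.2,-.04),(.2,.04),(0,.04)])
P=place(r,[[-.04+t*c-h*s,y,.012+t*s+h*c] for t,y in q])
for n,i in(("top",im),("scene",sc)):
    H=cv2.getPerspectiveTransform(proj(n,P).astype(np.float32),((q+[0,.04])*2000).astype(np.float32))
    w=cv2.warpPerspective(i,H,(400,160)); g=w.min(2)
    m=(g<160).astype(np.uint8); k,l,st,ce=cv2.connectedComponentsWithStats(m)
    print(n,[(np.round(ce[j]/2-[0,40],1).tolist(),int(st[j,4])) for j in range(1,k) if st[j,4]>60])
E
```

```text
t 20.73 ramp x -193.5 y 0.7 z 173.0 mm yawerr -0.0041 F along -0.24 across 0.93 up -0.28
top [([162.0, 4.4], 15390), ([20.9, -24.5], 437), ([75.3, 0.9], 1722), ([117.1, 6.0], 1104)]
scene [([151.0, -4.5], 16788), ([76.5, 0.8], 1844), ([114.2, -1.0], 854), ([10.4, 23.5], 164)]
```

```bash
python3 - <<'E'
from lib import *
r,q0=np.load("poses.npy"); q0=np.array([.4336,-.0405,1.487]); s,c=np.sin(.14),np.cos(.14); h=.028
# disc offsets from the start picture in the cassette frame
b=np.array([(-.06,-.028),(.06,-.028),(.06,.028),(-.06,.028)])
def blobs(i,n,P,q,sz):
    H=cv2.getPerspectiveTransform(proj(n,P).astype(np.float32),((q-q[0])*2000).astype(np.float32))
    w=cv2.warpPerspective(i,H,sz); g=w.min(2); k,l,st,ce=cv2.connectedComponentsWithStats((g<160).astype(np.uint8))
    return g,[(np.round(ce[j]/2+q[0]*1e3,1).tolist(),int(st[j,4])) for j in range(1,k) if st[j,4]>300]
for n in("top","scene"):
    print(n,blobs(cv2.imread(f"pics/{n}0.png"),n,place(q0,np.c_[b,[h]*4]),b,(240,112))[1])
q=np.array([(0,-.02),(.22,-.02),(.22,.02),(0,.02)])
for f in("scene0","s6","top0","t6"):
    n="scene" if f[0]=="s" else "top"
    for hh in(.028,):
        P=place(r,[[-.04+t*c-hh*s,y,.012+t*s+hh*c] for t,y in q])
        g,_=blobs(cv2.imread(f"pics/{f}.png"),n,P,q,(440,80))
        print(f,[(x,int(np.median(g[25:55,2*x]))) for x in range(156,216,2)])
E
```

```text
top [([48.7, -25.8], 346), ([-40.3, 0.3], 1588), ([35.8, 0.8], 1631)]
scene [([-39.2, 0.8], 1887), ([21.0, 0.7], 3572)]
scene0 [(156, 164), (158, 150), (160, 149), (162, 143), (164, 117), (166, 83), (168, 93), (170, 113), (172, 117), (174, 116), (176, 116), (178, 122), (180, 127), (182, 100), (184, 59), (186, 70), (188, 86), (190, 100), (192, 131), (194, 149), (196, 155), (198, 153), (200, 144), (202, 122), (204, 116), (206, 120), (208, 107), (210, 77), (212, 56), (214, 84)]
s6 [(156, 115), (158, 114), (160, 111), (162, 95), (164, 75), (166, 67), (168, 90), (170, 113), (172, 116), (174, 115), (176, 114), (178, 118), (180, 139), (182, 152), (184, 134), (186, 101), (188, 88), (190, 99), (192, 130), (194, 148), (196, 155), (198, 153), (200, 143), (202, 121), (204, 116), (206, 119), (208, 106), (210, 77), (212, 57), (214, 83)]
top0 [(156, 169), (158, 147), (160, 131), (162, 126), (164, 123), (166, 121), (168, 120), (170, 131), (172, 146), (174, 156), (176, 149), (178, 130), (180, 108), (182, 99), (184, 95), (186, 97), (188, 109), (190, 129), (192, 141), (194, 147), (196, 149), (198, 147), (200, 147), (202, 145), (204, 143), (206, 137), (208, 131), (210, 129), (212, 128), (214, 127)]
t6 [(156, 119), (158, 117), (160, 120), (162, 121), (164, 122), (166, 120), (168, 117), (170, 126), (172, 145), (174, 159), (176, 164), (178, 157), (180, 142), (182, 119), (184, 101), (186, 97), (188, 106), (190, 128), (192, 141), (194, 146), (196, 146), (198, 145), (200, 144), (202, 145), (204, 141), (206, 134), (208, 130), (210, 127), (212, 126), (214, 125)]
```

```bash
python3 -c "
from rig import workorder
print(workorder.finish_job())"
```

```text
the job is handed in; nothing more can be done
None
```

I handed the job in: the white cassette was set on the landing, let go, pushed up the slope and pressed onto the stop plate with an estimated 9 N. The last images show the plate still pushed back about 3 mm, so the nose should still be touching it, but the rig returned no verdict and I inferred flatness instead of measuring it.

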